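Seat the power board, then hold the instrument lid at its balance point for wiring

ROBOT

A 7-joint arm with a two-finger parallel gripper is mounted at the origin on the work surface. World frame = base frame: x ahead of the robot, y to its left, z up, the work surface at z = 0. Lengths are in m, angles in degrees, forces in N, time in s.
With the tool pointing down it reaches from about 0.375 to 0.925 m from the base axis. Payload 3.1 kg.
Tool frame: the origin (TCP) lies between the finger pads; the fingertips stand 8 mm ahead of it and the grasp point (between the pads) lies 11 mm behind it; z points along the fingers, y is the line along which they close (so a half turn about z gives the same grasp; the last joint's range is limited). The gripper opens to 85 mm and grips with 20 to 120 N. Pads are 22 mm wide; open, the fingers measure 114 mm over their backs; the gripper's body (76 mm by 85 mm) begins 54 mm behind the grasp point. The pads swing forward as they close: fully open they stand 13 mm farther back than shut.
Start: joints at [-70.921, 21.939, 2.515, 91.553, -1.026, 66.532, -2.859], TCP at [0.271, 0.591, 0.239] pointing down, gripper open.
Joint ranges: [-149.38, 149.38], [-23.57, 123.04], [-84.95, 90], [0, 143.3], [-89.99, 269.99], [3.08, 112.72], [-163.45, 163.45]. Speed limits (degrees/s): [159.86, 159.86, 180, 180, 180, 180, 180].

INTERFACE

Orientations are given as [roll, pitch, yaw] about the fixed x, y, z axes, in that order (R = Rz(yaw) Ry(pitch) Rx(roll)).
In Python, from station import readout, viewer, workorder gives the robot as it stands. The module is installed in compiled form; this text tells all that it offers.
- The arm moves only by the shell command python3 -m creep 'ROWS' [FORCE]. ROWS is JSON, a list of rows, each an object of numbers: "dx", "dy", "dz": the shift along the tool's x, y, z in mm; "ax", "ay", "az": the turn, a rotation vector about the tool's x, y, z in rad; "claw": the opening, from 0 (shut) to 1 (fully open). In form: [{"dx": .., "dy": .., "dz": .., "ax": .., "ay": .., "az": .., "claw": ..}, ...]. A call has 1 to 12 rows; each row shifts and turns the commanded pose from where the row before left it, along the tool's axes as they then stand; what a row does not reach is not made up. A row lasts 1/10 s, in which the tool goes at most 50 mm and 8.59 degrees, less where a joint would pass 70% of its speed; a pose out of reach is approached as far as the arm can. A call is refused whole if a number of a shift passes 50 or a number of a turn 0.15, either way. A call with a gripper value outside its range is refused whole. The fingers move at their own pace and stop on an object; FORCE is the grip in N (left out, the last holds). Time passes only in rows, so rows that do not move let the fingers close. It gives the time, the measured TCP pose, the force, the opening and the grip force at its end, in the units of the state.
- readout.state(): the state, without advancing time (a new reading comes with each control period).
- viewer.camera(name): name is "scene" or "top" or "wrist"; returns (picture, depth): 400x640x3 uint8, blue, green, red; 400x640 float32, m along the optical axis (not along the pixel's ray), 0 where there is no reading.
- viewer.camera_model(name): a dict with "mtx" (3x3 intrinsics, pixels), "extrinsics" (4x4, takes a point from world to camera coordinates); the wrist camera has in their place "mount" (4x4, takes a point from camera to tool coordinates, whose origin is the TCP and whose axes are the flange's). Camera axes: x right, y down, z forward; pixel columns grow to the right and rows downward; lengths in m; the calibration is good to about 2 mm. The wrist camera is an equidistant fisheye: a pixel r from the principal point sees the ray r / f radians off the axis. A picture is of the moment at which its call begins: read the wrist's pose just before it. camera_model takes no time and is no camera call.
- workorder.finish_job(): hands the job in; it is judged then, once.
Trained networks look in the newest picture that a camera, given by its name, has taken for a name from the list of things; names that differ only in an ending like _2 or _b are one class to them, and where a whole thing is asked for, a point or a joint stands for the part that bears it (a point fixed in the world has none). Each returns a list of dicts, best first, with "conf" (0 to 1); they miss things now and then, are a little off and sometimes report something else, mostly with a low value. They report only what shows in the picture. A call takes as long as a camera call. They do not tell look-alikes from the thing itself.
- viewer.spot_in(camera, name): "centre" ([row, column] in pixels, amid what is visible of it).
- viewer.tip_of(camera, name): "centre" ([row, column] in pixels: a listed point, or the origin of a listed thing).
The state is a dict: "time_s": time; "qpos": joint angles; "joint_vel": joint speeds; "effort": joint torques, N m; "position": TCP position; "tcp_rot": TCP orientation; "force": force on the tool from outside, world axes, zero at the start; "ft_torque": the same for the moment, N m; "grip_width": opening from 0.0 (shut) to 1.0 (fully open); "grasp_force": force on a finger pad.
Only numpy, scipy, OpenCV 4.12 (cv2) and the standard library are available. Lean on these libraries where they do the work, as an engineer would, in place of code of your own. Each camera call takes 0.05 s, during which the arm holds its last target. There are 200 camera calls.

TASK

Lower the loose power board gently into the open instrument enclosure so that it lies flat on its four brass posts, screw holes over the posts and green terminal strip towards the hinge, and let go of it. Then pinch the free edge of the lid, swing the lid up off its stop to its over-centre balance point, where it would fall neither shut nor back open, and finish still gripping it there, steady, so that I can wire the panel to the board. Never let the lid drop either way, and leave the solder spool, screwdriver and jar where they are.

Things in the scene. Friction and masses are not known exactly. Their poses are not given: they have to be found in the camera images.
- enclosure: Grey die-cast instrument case, open at the top, clamped to the bench (fixed): outside 200 mm (x) by 160 mm (y), 60 mm high, walls and floor 5 mm, a 12 mm square boss 10 mm in from each corner. Origin: centre of its underside; y across it towards the hinged long side, z up. Yaw within 0.3 rad of the world axes, so the hinge is on the robot's left, just outside that wall at rim height.
- board_seat (a point): Centre of the plane of the four brass post tops in the case (17 mm above its origin, 12 mm above its inside floor), where the centre of the board's underside belongs. Posts 10 mm in diameter, at x = +-52, y = +-45 mm from here. Axes as the case's.
- board: Loose green circuit board, 120 (x) by 104 (y) by 2 mm, about 0.26 kg, flat, parts up. Origin: centre of underside. Screw holes at x +-52, y +-45 mm. At its centre (and balance) a steel transformer with yellow bobbin, 44 (x) by 30 mm (y), top 36 mm up: grip it along y. Beside it only low parts (chips, y -47, 6 mm high; terminals). At x +46, -47: parts 24, 18 mm high. Yaw within 0.8 rad of world.
- terminals (a point): Top of the middle of the green terminal strip on the board's +y long edge (47 mm from the board's centre, 14 mm above its underside); it must end up on the enclosure's +y (hinge) side.
- lid (a joint): Lid angle, rad: 0 shut, 1.571 plumb, 2.2 leaning back on its stop, as at the start. The hinge is free: the lid balances only at 1.412 (81 degrees from shut, leaning 9 degrees from plumb towards the case); above that it falls back, below it falls shut. In the case's axes hinge-to-free-edge is (0, -cos q, sin q), its outer face looks along (0, sin q, cos q). Moving it takes under 4 N at the edge.
- lid_hinge (a point): Point on the hinge axis, midway along it: 86 mm from the enclosure's centre along its +y, 60 mm above the bench. The axis runs along the enclosure's x. Axes as the enclosure's.
- lid_edge (a point): Middle of the lid's free long edge, halfway through its 20 mm thickness: 166 mm from the hinge axis along the lid, 10 mm outwards of the hinge plane. Axes are the lid's: -y from hinge to free edge, z out of the outer face. Pinch here across the 20 mm thickness (lid's z), reaching up to 30 mm in from the edge: no fittings there on either face.
- cover: The lid: grey casting 200 mm (x) by 160 mm by 20 mm thick (9 mm wide rim round a 4 mm panel), about 0.4 kg. It carries a 72 mm black meter, a green and a red push button and an orange lamp, up to 13 mm proud of the outer face; the meter's body reaches 10 mm past the rim inside. Origin: on the hinge axis at mid-length. Axes as lid_edge.
- spool: Solder spool, white flanges 58 mm in diameter, 54 mm high, standing on the bench. Origin: centre of its underside. Leave alone.
- screwdriver: Yellow-handled screwdriver, 190 mm long, lying on the bench beyond the board. Leave alone.
- jar: White jar with a black lid, 48 mm in diameter, 55 mm high, standing on the bench beyond the case. Origin: centre of its underside. Leave alone.
Not all that is in view belongs to the job. Leave any pink look-alike of the board alone.

How it is judged (in metres and radians):
On the way, in this order (a step that is already met when the one before it is completed fails the run):
1. the board lies released and at rest on its four posts, terminals towards the hinge, the lid still back on its stop (horizontal distance between board and board_seat below 0.004 m and angle between the x axis of board and the x axis of enclosure, either way round below 0.08 rad and y of terminals in the frame of enclosure above 0.02 m and z of board in the frame of enclosure between 0.015 and 0.0195 m and angle between board's own z axis and vertical below 0.04 rad and linear speed of board below 0.02 m/s and contact force between the fingers and board below 0.1 N and value of joint lid above 2 rad), for 0.2 s.
2. the lid is gripped and steady at its balance point (value of joint lid between 1.332 and 1.492 rad and velocity of joint lid between -0.05 and 0.05 rad/s and contact force between the fingers and cover above 2 N), for 0.3 s.
At the end, for the whole second after the job is handed in: Fingers grip the lid (over 2 N), steady (under 0.05 rad/s) within 0.08 rad of balance (1.332 to 1.492), the board not touching it; the board rests released, level on the four posts, centre within 4 mm, turned under 0.08 rad, terminals on the hinge side (all of step 2 and horizontal distance between board and board_seat below 0.004 m and angle between the x axis of board and the x axis of enclosure, either way round below 0.08 rad and y of terminals in the frame of enclosure above 0.02 m and z of board in the frame of enclosure between 0.015 and 0.0195 m and angle between board's own z axis and vertical below 0.04 rad and linear speed of board below 0.02 m/s and contact force between the fingers and board below 0.1 N and contact force between board and cover below 0.1 N); the arm keeps its last pose, push and grip.
It fails at once if the lid drops or is swung well past its balance point towards shut (value of joint lid below 1.15 rad).
It fails at once if the lid is flung or falls fast (velocity of joint lid above 3 rad/s or velocity of joint lid below -3 rad/s).
It fails at once if the board is dropped onto its posts instead of lowered (horizontal distance between board and board_seat below 0.06 m and z of board in the frame of enclosure below 0.05 m and linear speed of board above 0.6 m/s).
It fails at once if the spool, screwdriver or jar is shifted by more than 20 mm (distance of any of spool, screwdriver, jar from where it was at the start of the episode above 0.02 m).
It also fails if it takes over 64 s, if anything falls off the work surface, if the arm or the gripper's body presses on something with over 40 N, if the wrist force passes 120 N, or if a joint passes its speed limit or range.

## Working session

There is one attempt and no reset: what is moved stays moved. The work goes in short steps, Python scripts to look and compute and a shell command to move; the robot and the scene stay as the last step left them, time stands still between calls to the robot, and variables do not carry over. Pictures are saved under pics/ and viewed, at most 10 in all, crops included, and the job is handed in when it is done.

```bash
mkdir -p pics; cat > h.py <<'E'
import numpy as np, cv2
from scipy.spatial.transform import Rotation as R
from station import readout, viewer, workorder
def cam(n,save=None):
    s=readout.state(); p,d=viewer.camera(n)
    if save: cv2.imwrite('pics/'+save,p)
    return s,p,d
def tool(s):
    T=np.eye(4); T[:3,:3]=R.from_euler('xyz',s['tcp_rot'],degrees=True).as_matrix(); T[:3,3]=s['position']; return T
def world(n,rc,d,s=None):
    "pixels (N,2 row,col) with depth d (N) -> world"
    m=viewer.camera_model(n); K=np.array(m['mtx']); rc=np.atleast_2d(rc).astype(float); d=np.atleast_1d(d)
    x=(rc[:,1]-K[0,2])/K[0,0]; y=(rc[:,0]-K[1,2])/K[1,1]
    if n=='wrist':
        r=np.hypot(x,y)+1e-9; t=np.tan(r); x,y=x/r*t,y/r*t
        T=tool(s)@np.array(m['mount'])
    else: T=np.linalg.inv(np.array(m['extrinsics']))
    P=np.c_[x*d,y*d,d,np.ones(len(d))]
    return (P@T.T)[:,:3]
def dep(d,rc,k=2):
    r,c=np.round(rc).astype(int); w=d[max(r-k,0):r+k+1,max(c-k,0):c+k+1]; w=w[w>0]; return np.median(w) if len(w) else 0
def cloud(n,d,s=None):
    rc=np.argwhere(d>0); return rc,world(n,rc,d[rc[:,0],rc[:,1]],s)
E
python3 - <<'E'
from h import *
print(readout.state())
for n in('top','scene'):
    s,p,d=cam(n,n+'0.png')
    m=viewer.camera_model(n); print(n,np.round(m['mtx'],1).tolist(),np.round(np.linalg.inv(m['extrinsics']),2).tolist())
    for o in('board','terminals','board_seat','enclosure','lid_hinge','lid_edge','spool','jar','screwdriver'):
        for r in viewer.tip_of(n,o)[:3]:
            print(n,o,round(r['conf'],2),np.round(r['centre']),np.round(world(n,r['centre'],dep(d,r['centre'])),3))
print(np.round(viewer.camera_model('wrist')['mount'],3).tolist(), viewer.camera_model('wrist')['mtx'])
E
```

```text
{'time_s': 0.0, 'qpos': array([-70.91956021,  21.99385941,   2.50913431,  91.64912382,
        -1.02510058,  66.53141078,  -2.86041608]), 'joint_vel': array([-0.09718556, -0.0833779 , -0.09489734, -0.02065086,  0.04739908,
       -0.02673762,  0.04157803]), 'effort': array([ 4.31618191e-04, -4.33452845e+01,  1.02481216e+00, -2.49513566e+01,
        1.06507220e-02,  1.14779931e-02,  2.22937410e-05]), 'position': array([0.27104591, 0.58977457, 0.23786462]), 'tcp_rot': array([-1.79848253e+02,  7.80429200e-03,  1.55321645e+02]), 'force': array([-0.61054048,  0.15126809,  0.48856684]), 'ft_torque': array([-0.01918512,  0.00941615, -0.02905065]), 'grasp_force': 0.0, 'grip_width': 0.9992091768635886}
top [[370.1, 0.0, 316.7], [0.0, 370.1, 200.1], [0.0, 0.0, 1.0]] [[0.02, -1.0, 0.04, 0.52], [-1.0, -0.02, 0.0, -0.15], [-0.0, -0.04, -1.0, 0.78], [0.0, 0.0, 0.0, 1.0]]
top board 0.93 [321. 341.] [[ 0.31  -0.206  0.037]]
top board 0.67 [234. 366.] [[ 0.482 -0.253  0.037]]
top board 0.59 [259. 458.] [[ 0.438 -0.436  0.037]]
top terminals 0.84 [319. 318.] [[ 0.307 -0.162  0.014]]
top terminals 0.83
[... 1059 characters left out ...]
 [[0.532 0.077 0.006]]
scene lid_hinge 0.86 [246. 474.] [[0.45  0.159 0.002]]
scene lid_hinge 0.72 [248. 213.] [[ 0.721 -0.316  0.003]]
scene lid_hinge 0.15 [251. 425.] [[0.521 0.074 0.008]]
scene lid_edge 0.67 [205. 562.] [[0.516 0.267 0.191]]
scene spool 0.85 [289. 268.] [[ 0.773 -0.136  0.029]]
scene spool 0.26 [201. 294.] [[ 0.509 -0.25   0.014]]
scene jar 0.87 [334. 377.] [[0.767 0.07  0.03 ]]
scene screwdriver 0.61 [247. 216.] [[ 0.715 -0.313  0.004]]
[[-0.0, -0.958, -0.286, 0.073], [1.0, -0.0, -0.001, 0.0], [0.001, -0.286, 0.958, -0.135], [0.0, 0.0, 0.0, 1.0]] [[309.70691629   0.         319.05349666]
 [  0.         309.70691629 199.6912687 ]
 [  0.           0.           1.        ]]
```

View pics/top0.png

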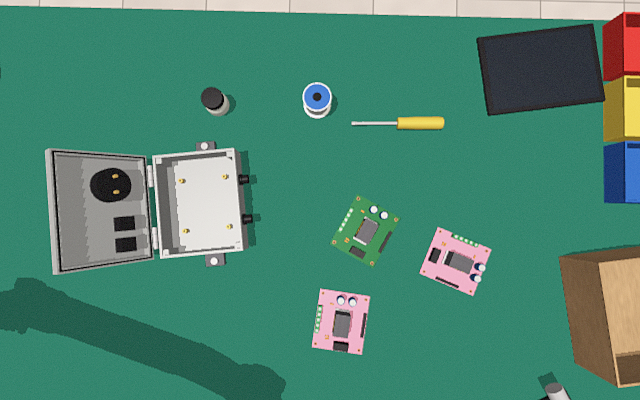

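View pics/scene0.png

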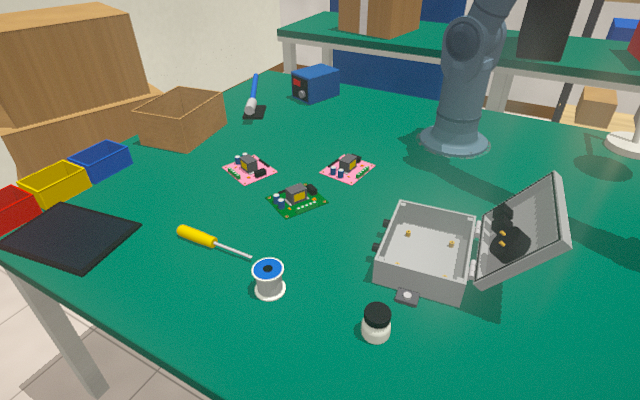

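The picture shows three board-like things in the top view: green at (234,366), pink at (321,341) and pink at (259,458). I pick the green one, whose terminals are at about (215,345). The case floor is around (202,203), with the lid back to its left.

```bash
cat >> h.py <<'E'
def case_fit(n,d,s=None):
    rc,P=cloud(n,d,s); Q=P[(abs(P[:,2]-.06)<.004)&(abs(P[:,0]-.54)<.16)&(P[:,1]>-.05)&(P[:,1]<.19)]
    return Q
def rayz(n,rc,z,s=None):
    "intersect pixel rays with plane z"
    a=world(n,rc,np.full(len(np.atleast_2d(rc)),.2),s); b=world(n,rc,np.full(len(np.atleast_2d(rc)),.4),s)
    t=(z-a[:,2])/(b[:,2]-a[:,2]); return a+t[:,None]*(b-a)
def go(p,yaw,roll=180,pitch=0):
    "tool-axes shift mm and turn to a world target"
    s=readout.state(); T=tool(s); r=R.from_euler('xyz',[roll,pitch,yaw],degrees=True).as_matrix()
    print('shift',np.round(1000*T[:3,:3].T@(np.array(p)-T[:3,3]),1),'turn',np.round(R.from_matrix(T[:3,:3].T@r).as_rotvec(),3))
E
python3 - <<'E'
from h import *
s,p,d=cam('top')
Q=case_fit('top',d)
print(len(Q),cv2.minAreaRect(Q[:,:2].astype(np.float32)),Q.min(0),Q.max(0))
hsv=cv2.cvtColor(p,cv2.COLOR_BGR2HSV)[140:270,150:250]
m=cv2.inRange(hsv,(10,90,90),(35,255,255)); k,_,st,c=cv2.connectedComponentsWithStats(m)
rc=c[1:,::-1]+[140,150]; print(rc,st[1:,4]); print(rayz('top',rc,.017))
cv2.imwrite('pics/crop.png',cv2.resize(p[185:280,320:420],None,fx=6,fy=6,interpolation=cv2.INTER_CUBIC))
go([.5,.27,.33],155.3); 
E
```

```text
1398 ((0.5339148044586182, 0.09475327283143997), (0.2003822922706604, 0.19136403501033783), 6.930768966674805) [ 0.42750584 -0.01125373  0.05602027] [0.64445945 0.18990938 0.0639953 ]
[[176.42105263 224.10526316]
 [180.5        180.7       ]
 [226.47368421 228.36842105]
 [230.40909091 184.77272727]] [19 20 19 22]
[[0.59272771 0.03955497 0.017     ]
 [0.58208142 0.12874618 0.017     ]
 [0.48998555 0.027132   0.017     ]
 [0.47972342 0.11620163 0.017     ]]
shift [-341.6 -195.9  -90.8] turn [ 0. -0.  0.]
```

View pics/crop.png

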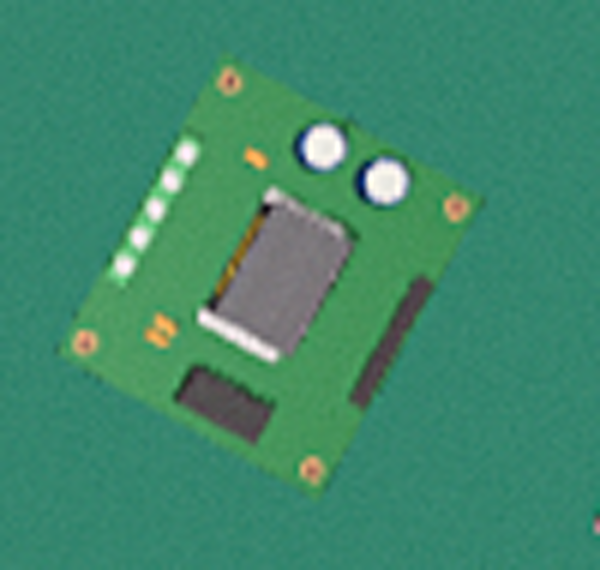

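The crop shows the green board with terminals on its left edge (crop 155,210), the transformer at the centre and the holes at crop (230,80), (455,207), (85,343) and (312,470). It is the real board. I'll move over the lid and then on to the board.

```bash
python3 -m creep '[{"dx":-43,"dy":-10,"dz":-20},{"dx":-43,"dy":-25,"dz":-20},{"dx":-43,"dy":-25,"dz":-20},{"dx":-43,"dy":-25,"dz":-20},{"dx":-43,"dy":-25,"dz":-10},{"dx":-43,"dy":-25},{"dx":-43,"dy":-30},{"dx":-40,"dy":-30}]'
python3 - <<'E'
from h import *
h=np.array([[198.3,358.3],[219.5,395.8],[242.2,334.2],[263.3,372]]); H=rayz('top',h,.002); print(H,H.mean(0))
v=(H[0]-H[1]+H[2]-H[3])[:2]; print('yaw',np.degrees(np.arctan2(v[1],v[0]))-90)
print(readout.state()['position'],readout.state()['tcp_rot'],readout.state()['time_s'])
go([H[:,0].mean(),H[:,1].mean(),.25],180+np.degrees(np.arctan2(v[1],v[0]))-90)
E
```

```text
[[ 0.55517033 -0.23968159  0.002     ]
 [ 0.51272297 -0.31896865  0.002     ]
 [ 0.46224231 -0.19124057  0.002     ]
 [ 0.42047461 -0.27086925  0.002     ]] [ 0.48765256 -0.25519001  0.002     ]
yaw -27.920696458457506
[0.27139332 0.59063717 0.23927064] [ 1.79999972e+02 -3.51087056e-03  1.55320625e+02] 1.05
shift [-549.7 -678.3  -10.8] turn [-0.    -0.     0.057]schema error: expected keys dx, dy, dz, ax, ay, az, claw
```

```bash
python3 -m creep '[{"dx":-43,"dy":-10,"dz":-20,"ax":0,"ay":0,"az":0,"claw":1},{"dx":-43,"dy":-25,"dz":-20,"ax":0,"ay":0,"az":0,"claw":1},{"dx":-43,"dy":-25,"dz":-20,"ax":0,"ay":0,"az":0,"claw":1},{"dx":-43,"dy":-25,"dz":-20,"ax":0,"ay":0,"az":0,"claw":1},{"dx":-43,"dy":-25,"dz":-10,"ax":0,"ay":0,"az":0,"claw":1},{"dx":-43,"dy":-25,"dz":0,"ax":0,"ay":0,"az":0,"claw":1},{"dx":-43,"dy":-30,"dz":0,"ax":0,"ay":0,"az":0,"claw":1},{"dx":-40,"dy":-30,"dz":0,"ax":0,"ay":0,"az":0,"claw":1}]'
python3 -c "
from h import *
go([.488,-.255,.25],152.1)"
```

```text
time_s: 1.85
position: [0.4934, 0.2802, 0.3256]
tcp_rot: [179.9, 0.0, 155.3]
force: [1.0, 0.3, 0.5]
grip_width: 1.001
grasp_force: 0.0
shift [-218.5 -488.7   75.2] turn [0.001 0.001 0.056]
```

```bash
python3 -m creep '[{"dx":-18,"dy":-41,"dz":0,"ax":0,"ay":0,"az":0,"claw":1},{"dx":-18,"dy":-41,"dz":0,"ax":0,"ay":0,"az":0,"claw":1},{"dx":-18,"dy":-41,"dz":0,"ax":0,"ay":0,"az":0,"claw":1},{"dx":-18,"dy":-41,"dz":0,"ax":0,"ay":0,"az":0,"claw":1},{"dx":-18,"dy":-41,"dz":10,"ax":0,"ay":0,"az":0,"claw":1},{"dx":-18,"dy":-41,"dz":10,"ax":0,"ay":0,"az":0,"claw":1},{"dx":-18,"dy":-41,"dz":10,"ax":0,"ay":0,"az":0,"claw":1},{"dx":-18,"dy":-41,"dz":10,"ax":0,"ay":0,"az":0,"claw":1},{"dx":-18,"dy":-41,"dz":10,"ax":0,"ay":0,"az":0,"claw":1},{"dx":-18,"dy":-41,"dz":10,"ax":0,"ay":0,"az":0,"claw":1},{"dx":-18,"dy":-40,"dz":10,"ax":0,"ay":0,"az":0.028,"claw":1},{"dx":-20,"dy":-39,"dz":5,"ax":0,"ay":0,"az":0.028,"claw":1}]'
python3 -m creep '[{"dx":0,"dy":0,"dz":0,"ax":0,"ay":0,"az":0,"claw":0.8},{"dx":0,"dy":0,"dz":0,"ax":0,"ay":0,"az":0,"claw":0.8},{"dx":0,"dy":0,"dz":0,"ax":0,"ay":0,"az":0,"claw":0.8}]'
python3 - <<'E'
from h import *
s,p,d=cam('wrist','w1.png')
for o in('board','terminals'):
    for r in viewer.tip_of('wrist',o)[:3]: print(o,round(r['conf'],2),np.round(r['centre']),np.round(rayz('wrist',r['centre'],.0 if o=='board' else .014,s),4))
rc,P=cloud('wrist',d,s)
M=(abs(P[:,2]-.036)<.006)&(np.hypot(P[:,0]-.488,P[:,1]+.255)<.04); Q=P[M]
print(Q[:,2].max(),np.median(Q[:,2]),len(Q),cv2.minAreaRect(Q[:,:2].astype(np.float32)))
go([.488,-.255,.02],152.1)
E
```

```text
time_s: 3.05
position: [0.4844, -0.2548, 0.2495]
tcp_rot: [180.0, -0.0, 152.1]
force: [1.0, 0.2, 0.4]
grip_width: 1.003
grasp_force: 0.0
time_s: 3.35
position: [0.4856, -0.2519, 0.2501]
tcp_rot: [179.9, -0.0, 152.2]
force: [-0.6, -0.1, -0.6]
grip_width: 0.799
grasp_force: 0.0
board 0.78 [ 24. 283.] [[ 0.302  -0.2059  0.    ]]
board 0.74 [197. 182.] [[ 0.431 -0.438 -0.   ]]
board 0.7 [173. 319.] [[ 0.4912 -0.2551  0.    ]]
terminals 0.59 [175. 352.] [[ 0.5093 -0.2189  0.014 ]]
terminals 0.59 [  6. 318.] [[ 0.3057 -0.159   0.014 ]]
terminals 0.58 [234. 184.] [[ 0.4751 -0.4595  0.014 ]]
0.03882491133728383 0.036585282689013954 1012 ((0.48895084857940674, -0.25510460138320923), (0.030069222673773766, 0.04463055729866028), 61.609405517578125)
shift [ -3.5  -2.4 230.2] turn [0.001 0.    0.004]
```

View pics/w1.png

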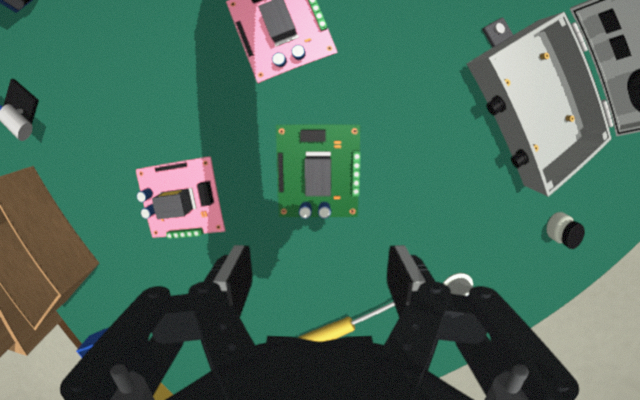

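The wrist view shows the green board below the gripper, with its transformer at (173,319) and terminals to the right at (175,357). The pink ones are at (30,283) and (200,180). Descending.

```bash
python3 -m creep '[{"dx":-4.5,"dy":-1,"dz":30,"ax":0,"ay":0,"az":0.01,"claw":0.6},{"dx":0,"dy":0,"dz":40,"ax":0,"ay":0,"az":0,"claw":0.6},{"dx":0,"dy":0,"dz":40,"ax":0,"ay":0,"az":0,"claw":0.6},{"dx":0,"dy":0,"dz":30,"ax":0,"ay":0,"az":0,"claw":0.6},{"dx":0,"dy":0,"dz":20,"ax":0,"ay":0,"az":0,"claw":0.6},{"dx":0,"dy":0,"dz":10,"ax":0,"ay":0,"az":0,"claw":0.6},{"dx":0,"dy":0,"dz":0,"ax":0,"ay":0,"az":0,"claw":0.6},{"dx":0,"dy":0,"dz":0,"ax":0,"ay":0,"az":0,"claw":0.6},{"dx":0,"dy":0,"dz":0,"ax":0,"ay":0,"az":0,"claw":0.6}]'
python3 - <<'E'
from h import *
s,p,d=cam('wrist')
rc,P=cloud('wrist',d,s)
M=(abs(P[:,2]-.036)<.005)&(np.hypot(P[:,0]-.488,P[:,1]+.255)<.035); Q=P[M]
if len(Q)>9: print(np.median(Q[:,2]),len(Q),cv2.minAreaRect(Q[:,:2].astype(np.float32)))
go([.489,-.255,.020],151.6)
E
```

```text
time_s: 4.4
position: [0.49, -0.2568, 0.0817]
tcp_rot: [180.0, 0.2, 151.6]
force: [-0.4, 0.3, 0.2]
grip_width: 0.599
grasp_force: 0.0
0.03665485508267277 3215 ((0.48823434114456177, -0.25519847869873047), (0.030210446566343307, 0.04476545378565788), 63.005672454833984)
shift [ 1.9  1.2 61.6] turn [ 0.001  0.003 -0.001]
```

```bash
python3 -m creep '[{"dx":1.5,"dy":1,"dz":20,"ax":0,"ay":0.003,"az":-0.01,"claw":0.6},{"dx":0,"dy":0,"dz":20,"ax":0,"ay":0,"az":0,"claw":0.6},{"dx":0,"dy":0,"dz":12,"ax":0,"ay":0,"az":0,"claw":0.6},{"dx":0,"dy":0,"dz":9,"ax":0,"ay":0,"az":0,"claw":0.6},{"dx":0,"dy":0,"dz":0,"ax":0,"ay":0,"az":0,"claw":0.6},{"dx":0,"dy":0,"dz":0,"ax":0,"ay":0,"az":0,"claw":0.2},{"dx":0,"dy":0,"dz":0,"ax":0,"ay":0,"az":0,"claw":0.2},{"dx":0,"dy":0,"dz":0,"ax":0,"ay":0,"az":0,"claw":0.2},{"dx":0,"dy":0,"dz":0,"ax":0,"ay":0,"az":0,"claw":0.2},{"dx":0,"dy":0,"dz":0,"ax":0,"ay":0,"az":0,"claw":0.2}]' 40
python3 -m creep '[{"dx":0,"dy":0,"dz":-10,"ax":0,"ay":0,"az":0,"claw":0.2},{"dx":0,"dy":0,"dz":-20,"ax":0,"ay":0,"az":0,"claw":0.2},{"dx":0,"dy":0,"dz":-40,"ax":0,"ay":0,"az":0,"claw":0.2},{"dx":0,"dy":0,"dz":-40,"ax":0,"ay":0,"az":0,"claw":0.2},{"dx":0,"dy":0,"dz":-30,"ax":0,"ay":0,"az":0,"claw":0.2},{"dx":0,"dy":0,"dz":0,"ax":0,"ay":0,"az":0,"claw":0.2},{"dx":0,"dy":0,"dz":0,"ax":0,"ay":0,"az":0,"claw":0.2},{"dx":0,"dy":0,"dz":0,"ax":0,"ay":0,"az":0,"claw":0.2}]' 40
python3 -c "
from h import *
s,p,d=cam('wrist','w2.png')
go([.536,.078,.16],186.9)"
```

```text
time_s: 5.45
position: [0.4885, -0.2552, 0.02]
tcp_rot: [180.0, -0.1, 152.1]
force: [-0.1, -0.6, 3.8]
grip_width: 0.339
grasp_force: 41.9
time_s: 6.25
position: [0.4861, -0.2538, 0.1571]
tcp_rot: [-180.0, -0.4, 152.1]
force: [-0.7, -0.1, -3.6]
grip_width: 0.346
grasp_force: 41.1
shift [111.1 316.7  -2.5] turn [ 0.002 -0.008 -0.607]
```

View pics/w2.png

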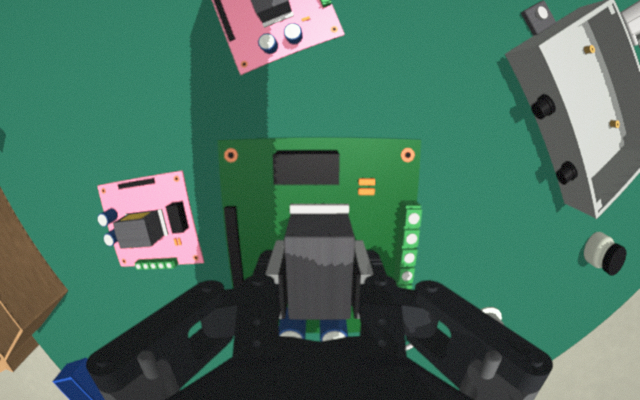

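The board is held level: its near holes are at (155,231) and (155,408), and the transformer is centred between the pads. Carrying it over the case.

```bash
python3 -m creep '[{"dx":7,"dy":20,"dz":0,"ax":0,"ay":0,"az":0,"claw":0.2},{"dx":13,"dy":37,"dz":0,"ax":0,"ay":0,"az":0,"claw":0.2},{"dx":13,"dy":37,"dz":0,"ax":0,"ay":0,"az":0,"claw":0.2},{"dx":13,"dy":37,"dz":0,"ax":0,"ay":0,"az":0,"claw":0.2},{"dx":13,"dy":37,"dz":0,"ax":0,"ay":0,"az":0,"claw":0.2},{"dx":13,"dy":37,"dz":0,"ax":0,"ay":0,"az":0,"claw":0.2},{"dx":13,"dy":37,"dz":0,"ax":0,"ay":0,"az":0,"claw":0.2},{"dx":13,"dy":37,"dz":0,"ax":0,"ay":0,"az":0,"claw":0.2},{"dx":13,"dy":36,"dz":0,"ax":0,"ay":0,"az":0,"claw":0.2},{"dx":0,"dy":0,"dz":0,"ax":0,"ay":0,"az":0,"claw":0.2}]'
python3 -m creep '[{"dx":0,"dy":0,"dz":0,"ax":0,"ay":0.004,"az":-0.1,"claw":0.2},{"dx":0,"dy":0,"dz":0,"ax":0,"ay":0,"az":-0.1,"claw":0.2},{"dx":0,"dy":0,"dz":0,"ax":0,"ay":0,"az":-0.1,"claw":0.2},{"dx":0,"dy":0,"dz":0,"ax":0,"ay":0,"az":-0.1,"claw":0.2},{"dx":0,"dy":0,"dz":0,"ax":0,"ay":0,"az":-0.1,"claw":0.2},{"dx":0,"dy":0,"dz":0,"ax":0,"ay":0,"az":-0.1,"claw":0.2},{"dx":0,"dy":0,"dz":0,"ax":0,"ay":0,"az":0,"claw":0.2},{"dx":0,"dy":0,"dz":0,"ax":0,"ay":0,"az":0,"claw":0.2},{"dx":0,"dy":0,"dz":0,"ax":0,"ay":0,"az":0,"claw":0.2}]'
python3 - <<'E'
from h import *
s,p,d=cam('wrist','w3.png'); print(s['position'],s['tcp_rot'])
go([.536,.078,.16],186.9)
rc,P=cloud('wrist',d,s); zb=s['position'][2]-.018
# board outline: points at board level
T=tool(s); q=(P-T[:3,3])@T[:3,:3]
M=(abs(q[:,2]-.018)<.004); print(M.sum(),q[M].min(0),q[M].max(0), np.median(q[M][:,2]))
L=np.linalg.lstsq(np.c_[q[M][:,:2],np.ones(M.sum())],q[M][:,2],rcond=None)[0]; print('plane',L)
hsv=cv2.cvtColor(p,cv2.COLOR_BGR2HSV); m=cv2.inRange(hsv,(5,90,110),(30,255,255))
k,_,st,c=cv2.connectedComponentsWithStats(m)
for i in range(1,k):
    if st[i,4]>15: print(st[i,4],c[i][::-1], np.round(rayz('wrist',c[i][::-1],zb,s),4), np.round((rayz('wrist',c[i][::-1],zb,s)-T[:3,3])@T[:3,:3],4),np.round(rayz('wrist',c[i][::-1],.017,s),4))
E
```

```text
time_s: 7.3
position: [0.5364, 0.0842, 0.1574]
tcp_rot: [179.9, -0.4, 152.8]
force: [-0.0, 0.7, -2.9]
grip_width: 0.347
grasp_force: 41.0
time_s: 8.2
position: [0.5367, 0.0751, 0.1587]
tcp_rot: [179.8, -0.4, -173.6]
force: [0.0, 0.2, -3.0]
grip_width: 0.343
grasp_force: 41.0
[0.53673768 0.07507691 0.15866043] [ 179.80676062   -0.4232338  -173.60331528]
shift [ 0.6  2.9 -1.1] turn [ 0.003 -0.007 -0.008]
21364 [-0.09054553 -0.05232277  0.01400139] [0.10134222 0.17327058 0.02199891] 0.017379481362118605
plane [0.00026525 0.0042259  0.01727453]
66 [134.18181818 271.90909091] [[0.4782 0.0452 0.1407]] [[ 0.0614 -0.0233  0.0184]] [[0.4888 0.0277 0.017 ]]
76 [133.89473684 370.        ] [[0.4726 0.0937 0.1407]] [[0.0615 0.0256 0.0185]] [[0.4787 0.1153 0.017 ]]
151 [154.9205298  230.41721854] [[0.4906 0.0244 0.1407]] [[ 0.0514 -0.0453  0.0182]] [[ 0.5111 -0.0098  0.017 ]]
144 [154.55555556 407.28472222] [[0.4804 0.1146 0.1407]] [[0.0515 0.0455 0.0185]] [[0.4927 0.1529 0.017 ]]
130 [181.49230769 366.11538462] [[0.497  0.0952 0.1407]] [[0.0371 0.0243 0.0184]] [[0.5227 0.1179 0.017 ]]
115 [191. 366.] [[0.502  0.0958 0.1407]] [[0.0321 0.0244 0.0183]] [[0.5317 0.1191 0.017 ]]
578 [273.51384083  28.5916955 ] [[ 0.6028 -0.1693  0.1407]] [[-0.0385 -0.2502  0.0169]] [[ 0.7135 -0.3591  0.017 ]]
99 [270.51515152 494.77777778] [[0.544  0.1898 0.1407]] [[-0.0201  0.1132  0.0182]] [[0.6075 0.2887 0.017 ]]
90 [304.01111111 485.95555556] [[0.5701 0.1929 0.1407]] [[-0.0464  0.1133  0.018 ]] [[0.6546 0.2943 0.017 ]]
```

View pics/w3.png

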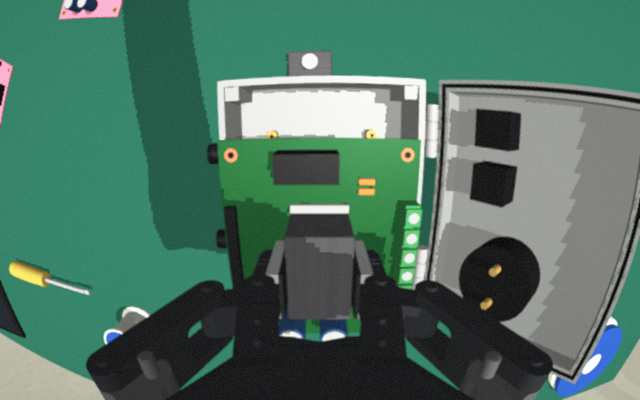

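The board's holes are at (155,230) and (155,407), directly in line with the posts at (134,272) and (134,370). The terminals at (245,410) face the hinge and lid on the right. Correcting about 3 mm and lowering.

```bash
python3 -m creep '[{"dx":1,"dy":3,"dz":20,"ax":0.003,"ay":-0.007,"az":-0.008,"claw":0.2},{"dx":0,"dy":0,"dz":25,"ax":0,"ay":0,"az":0,"claw":0.2},{"dx":0,"dy":0,"dz":25,"ax":0,"ay":0,"az":0,"claw":0.2},{"dx":0,"dy":0,"dz":18,"ax":0,"ay":0,"az":0,"claw":0.2},{"dx":0,"dy":0,"dz":12,"ax":0,"ay":0,"az":0,"claw":0.2},{"dx":0,"dy":0,"dz":7,"ax":0,"ay":0,"az":0,"claw":0.2},{"dx":0,"dy":0,"dz":0,"ax":0,"ay":0,"az":0,"claw":0.2},{"dx":0,"dy":0,"dz":0,"ax":0,"ay":0,"az":0,"claw":0.2},{"dx":0,"dy":0,"dz":0,"ax":0,"ay":0,"az":0,"claw":0.2}]'
python3 - <<'E'
from h import *
go([.5355,.078,.037],186.9)
s,p,d=cam('wrist'); T=tool(s); zb=s['position'][2]-.018
rc=[]
hsv=cv2.cvtColor(p,cv2.COLOR_BGR2HSV); m=cv2.inRange(hsv,(5,90,110),(30,255,255))
k,_,st,c=cv2.connectedComponentsWithStats(m)
for i in range(1,k):
    if st[i,4]>15 and c[i][1]<200: print(st[i,4],c[i][::-1], np.round(rayz('wrist',c[i][::-1],zb,s),4))
Q=case_fit('wrist',d,s); print(len(Q),Q.min(0),Q.max(0)); 
E
```

```text
time_s: 9.15
position: [0.537, 0.0786, 0.0535]
tcp_rot: [179.9, 0.2, -173.1]
force: [0.2, -0.2, -3.3]
grip_width: 0.341
grasp_force: 41.0
shift [ 1.6 -0.4 16.5] turn [0.001 0.003 0.001]
147 [154.82312925 230.42176871] [[0.4914 0.0276 0.0355]]
145 [154.54482759 407.22758621] [[0.4804 0.1173 0.0355]]
129 [181.47286822 366.17829457] [[0.4972 0.0982 0.0355]]
115 [191. 366.] [[0.5022 0.0989 0.0355]]
14246 [ 0.42747116 -0.01331594  0.0560002 ] [0.63292064 0.18987893 0.06399812]
```

```bash
python3 -m creep '[{"dx":1.2,"dy":-0.7,"dz":5,"ax":0,"ay":0.003,"az":0,"claw":0.2},{"dx":0,"dy":0,"dz":4,"ax":0,"ay":0,"az":0,"claw":0.2},{"dx":0,"dy":0,"dz":3,"ax":0,"ay":0,"az":0,"claw":0.2},{"dx":0,"dy":0,"dz":2,"ax":0,"ay":0,"az":0,"claw":0.2},{"dx":0,"dy":0,"dz":1,"ax":0,"ay":0,"az":0,"claw":0.2},{"dx":0,"dy":0,"dz":0,"ax":0,"ay":0,"az":0,"claw":0.2},{"dx":0,"dy":0,"dz":0,"ax":0,"ay":0,"az":0,"claw":0.2}]'
python3 -m creep '[{"dx":0,"dy":0,"dz":1,"ax":0,"ay":0,"az":0,"claw":0.2},{"dx":0,"dy":0,"dz":0.5,"ax":0,"ay":0,"az":0,"claw":0.2},{"dx":0,"dy":0,"dz":0,"ax":0,"ay":0,"az":0,"claw":0.2},{"dx":0,"dy":0,"dz":0,"ax":0,"ay":0,"az":0,"claw":0.2}]'
```

```text
time_s: 9.9
position: [0.5349, 0.0776, 0.0375]
tcp_rot: [180.0, -0.1, -173.1]
force: [0.1, -0.7, -3.7]
grip_width: 0.342
grasp_force: 41.1
time_s: 10.3
position: [0.5351, 0.0776, 0.037]
tcp_rot: [179.9, -0.1, -173.1]
force: [-2.5, -0.6, 4.9]
grip_width: 0.341
grasp_force: 42.0
```

```bash
python3 -m creep '[{"dx":0,"dy":0,"dz":0,"ax":0,"ay":0,"az":0,"claw":0.4},{"dx":0,"dy":0,"dz":0,"ax":0,"ay":0,"az":0,"claw":0.6},{"dx":0,"dy":0,"dz":0,"ax":0,"ay":0,"az":0,"claw":0.6},{"dx":0,"dy":0,"dz":0,"ax":0,"ay":0,"az":0,"claw":0.6},{"dx":0,"dy":0,"dz":-10,"ax":0,"ay":0,"az":0,"claw":0.6},{"dx":0,"dy":0,"dz":-20,"ax":0,"ay":0,"az":0,"claw":0.6},{"dx":0,"dy":0,"dz":-40,"ax":0,"ay":0,"az":0,"claw":0.6},{"dx":0,"dy":0,"dz":-40,"ax":0,"ay":0,"az":0,"claw":0.6},{"dx":0,"dy":0,"dz":-40,"ax":0,"ay":0,"az":0,"claw":0.6},{"dx":0,"dy":0,"dz":0,"ax":0,"ay":0,"az":0,"claw":0.6},{"dx":0,"dy":0,"dz":0,"ax":0,"ay":0,"az":0,"claw":0.6}]'
python3 - <<'E'
from h import *
s,p,d=cam('wrist','w4.png'); print(s['position'],s['tcp_rot'])
hsv=cv2.cvtColor(p,cv2.COLOR_BGR2HSV); m=cv2.inRange(hsv,(5,90,110),(30,255,255))
k,_,st,c=cv2.connectedComponentsWithStats(m)
for i in range(1,k):
    if st[i,4]>15: print(st[i,4],c[i][::-1], np.round(rayz('wrist',c[i][::-1],.019,s),4))
rc,P=cloud('wrist',d,s)
M=(abs(P[:,2]-.019)<.006)&(abs(P[:,0]-.536)<.07)&(abs(P[:,1]-.078)<.06)
L=np.linalg.lstsq(np.c_[P[M][:,:2]-[.536,.078],np.ones(M.sum())],P[M][:,2],rcond=None)[0]; print('plane',L,M.sum())
# lid inner points in case frame
y=np.radians(6.87); u=np.array([-np.sin(y),np.cos(y)]); c0=np.array([.5361,.0779])
for n in('wrist','top','scene'):
    if n!='wrist':
        _,_,d=cam(n); rc,P=cloud(n,d)
    ye=(P[:,:2]-c0)@u; xe=(P[:,:2]-c0)@np.array([np.cos(y),np.sin(y)])
    # lid coordinates at q=2.2
    q=2.2; a=(ye-.086)*-np.cos(q)+(P[:,2]-.06)*np.sin(q); b=(ye-.086)*np.sin(q)+(P[:,2]-.06)*np.cos(q)
    M=(abs(xe)<.11)&(a>.02)&(a<.18)&(abs(b)<.035)
    E=M&(a>.15)&(abs(xe)<.08); 
    print(n,M.sum(),'xe',np.percentile(xe[M],[.5,99.5]),'edge a',np.percentile(a[M],[99,99.8]), 'b near edge',np.percentile(b[E],[1,10,50,90,99]) if E.sum() else 0)
E
```

```text
time_s: 11.4
position: [0.5361, 0.0777, 0.1879]
tcp_rot: [179.9, 0.1, -173.1]
force: [0.1, 0.1, 0.5]
grip_width: 0.6
grasp_force: 0.0
[0.53609319 0.07767157 0.18785321] [ 1.79885344e+02  1.04046115e-01 -1.73061546e+02]
49 [131.16326531 272.73469388] [[0.4894 0.0265 0.019 ]]
47 [130.95744681 364.68085106] [[0.4784 0.1162 0.019 ]]
81 [147.44444444 343.03703704] [[0.4975 0.0972 0.019 ]]
35 [213.54285714 342.11428571] [[0.5658 0.1059 0.019 ]]
45 [230.06666667 276.55555556] [[0.5928 0.0393 0.019 ]]
41 [229.97560976 361.12195122] [[0.5818 0.1288 0.019 ]]
535 [261.95514019  38.06542056] [[ 0.7123 -0.3574  0.019 ]]
80 [254.125  473.5875] [[0.5993 0.2731 0.019 ]]
25 [282.92 469.56] [[0.6397 0.2816 0.019 ]]
plane [ 0.00054935 -0.00556597  0.0198621 ] 8595
wrist 37847 xe [-0.09921989  0.09099569] edge a [0.16557919 0.16643114] b near edge [-0.00233575 -0.00118582  0.00085904  0.01673037  0.01793674]
top 3476 xe [-0.10010356  0.09899665] edge a [0.16580138 0.16783281] b near edge [0.0145008  0.01450834 0.01454185 0.01457536 0.0145829 ]
scene 6464 xe [-0.09708569  0.1020801 ] edge a [0.16790793 0.16816265] b near edge [-0.00275355 -0.00190231  0.00107477  0.01459715  0.01766296]
```

View pics/w4.png

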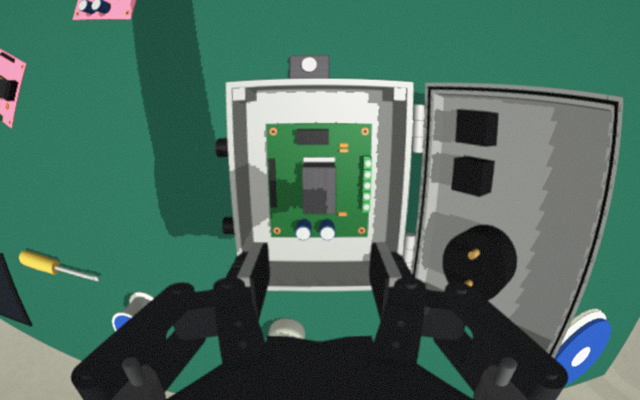

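The board lies on the posts; its four holes at (131,273), (131,365), (230,277) and (230,361) average to within 1 mm of the seat, and the lid is back on its stop at the right. Next is the lid approach.

```bash
cat >> h.py <<'E'
Y=np.radians(6.87); C0=np.array([.5361,.0779])
CR=R.from_euler('z',Y).as_matrix()
def lidpose(q,a,b=.01):
    "TCP pose gripping lid at angle q, a along the lid"
    e=np.array([0,-np.cos(q),np.sin(q)]); n=np.array([0,np.sin(q),np.cos(q)])
    p=np.array([0,.086,.06])+a*e+b*n
    M=np.c_[-np.array([1,0,0]),n,-e]
    T=np.eye(4); T[:3,:3]=CR@M; T[:3,3]=CR@p+[C0[0],C0[1],0]; return T
def goT(G,s=None):
    T=tool(s or readout.state()); D=np.linalg.inv(T)@G
    print('now->',np.round(G[:3,3],4),'shift',np.round(1000*D[:3,3],1),'turn',np.round(R.from_matrix(D[:3,:3]).as_rotvec(),3))
E
python3 -c "
from h import *
goT(lidpose(2.2,.25))"
python3 -m creep '[{"dx":0,"dy":0,"dz":-40,"ax":0,"ay":0,"az":0,"claw":0.7},{"dx":0,"dy":0,"dz":-40,"ax":0,"ay":0,"az":0,"claw":0.7},{"dx":0,"dy":0,"dz":-40,"ax":0,"ay":0,"az":0,"claw":0.7},{"dx":0,"dy":40,"dz":0,"ax":0,"ay":0,"az":0,"claw":0.7},{"dx":0,"dy":40,"dz":0,"ax":0,"ay":0,"az":0,"claw":0.7},{"dx":0,"dy":40,"dz":0,"ax":0,"ay":0,"az":0,"claw":0.7},{"dx":0,"dy":40,"dz":0,"ax":0,"ay":0,"az":0,"claw":0.7}]'
python3 -m creep '[{"dx":0,"dy":0,"dz":0,"ax":0.1,"ay":0,"az":0,"claw":0.7},{"dx":0,"dy":0,"dz":0,"ax":0.1,"ay":0,"az":0,"claw":0.7},{"dx":0,"dy":0,"dz":0,"ax":0.1,"ay":0,"az":0,"claw":0.7},{"dx":0,"dy":0,"dz":0,"ax":0.1,"ay":0,"az":0,"claw":0.7},{"dx":0,"dy":0,"dz":0,"ax":0.1,"ay":0,"az":0,"claw":0.7},{"dx":0,"dy":0,"dz":0,"ax":0.13,"ay":0,"az":0,"claw":0.7},{"dx":0,"dy":0,"dz":0,"ax":0,"ay":0,"az":0,"claw":0.7},{"dx":0,"dy":0,"dz":0,"ax":0,"ay":0,"az":0,"claw":0.7}]'
python3 -c "
from h import *
goT(lidpose(2.2,.25)); print(readout.state()['qpos'])"
```

```text
now-> [0.5072 0.3174 0.2562] shift [ -2.4 241.6 -71.6] turn [ 0.63  -0.004  0.003]
time_s: 12.25
position: [0.5148, 0.2372, 0.3042]
tcp_rot: [-180.0, -0.3, -173.1]
force: [1.1, -0.2, 0.7]
grip_width: 0.695
grasp_force: 0.0
time_s: 13.05
position: [0.5152, 0.2364, 0.3041]
tcp_rot: [-143.9, -0.3, -173.0]
force: [-0.4, -0.3, 0.2]
grip_width: 0.696
grasp_force: 0.0
now-> [0.5072 0.3174 0.2562] shift [-2.3 93.9 -9.2] turn [-0.001 -0.003  0.005]
[-60.12263032  22.36546904  20.6425788   92.23928693  21.98109468
  87.85008616  52.61509717]
```

```bash
python3 -m creep '[{"dx":-1,"dy":31,"dz":-10,"ax":0,"ay":0,"az":0,"claw":0.7},{"dx":-1,"dy":31,"dz":0,"ax":0,"ay":-0.003,"az":0.005,"claw":0.7},{"dx":0,"dy":32,"dz":0,"ax":0,"ay":0,"az":0,"claw":0.7},{"dx":0,"dy":0,"dz":0,"ax":0,"ay":0,"az":0,"claw":0.7},{"dx":0,"dy":0,"dz":0,"ax":0,"ay":0,"az":0,"claw":0.7}]'
python3 - <<'E'
from h import *
s,p,d=cam('wrist','w5.png'); goT(lidpose(2.2,.149),s)
rc,P=cloud('wrist',d,s); T=tool(s); q=(P-T[:3,3])@T[:3,:3]
for r in viewer.tip_of('wrist','lid_edge')[:2]: print(r,(world('wrist',r['centre'],dep(d,r['centre']),s)-T[:3,3])@T[:3,:3])
G=lidpose(2.2,.149); L=np.linalg.inv(lidpose(2.2,.166)); l=(np.c_[P,np.ones(len(P))]@L.T)[:,:3]
M=(abs(l[:,1])<.02)&(l[:,2]>-.006)&(l[:,2]<.006)&(l[:,0]>-.06)&(l[:,0]<.09)
print(M.sum()); 
for x in np.arange(-.06,.09,.03):
    k=M&(abs(l[:,0]-x)<.012)
    if k.sum()>5: print(round(x,2),k.sum(),np.round(np.percentile(l[k][:,1],[2,50,98]),4),np.round(np.percentile(l[k][:,2],[2,50]),4))
E
```

```text
time_s: 13.55
position: [0.5088, 0.3162, 0.2593]
tcp_rot: [-143.9, 0.2, -173.3]
force: [0.4, -0.7, 0.5]
grip_width: 0.707
grasp_force: 0.0
now-> [0.5144 0.2584 0.1746] shift [  1.5   2.9 102.6] turn [-0.     0.001 -0.004]
{'centre': [207.2, 320.7], 'conf': 0.92} [[0.00179874 0.00089906 0.08459357]]
5300
-0.06 312 [-0.01   -0.0003  0.0094] [-0.0021 -0.0008]
-0.03 728 [-0.0105 -0.0003  0.0091] [-0.002  -0.0008]
0.0 821 [-0.01   -0.0003  0.0094] [-0.002  -0.0007]
0.03 939 [-0.0105 -0.0003  0.0099] [-0.0022 -0.0007]
0.06 958 [-0.0101 -0.0002  0.009 ] [-0.0021 -0.0007]
```

View pics/w5.png

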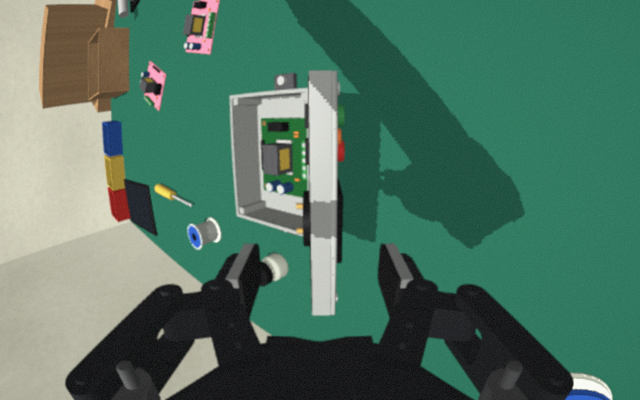

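The lid edge runs vertically at about column 322, between the open pads, and matches the modelled pose. Moving in.

```bash
python3 -m creep '[{"dx":1,"dy":2.5,"dz":20,"ax":0,"ay":0,"az":-0.004,"claw":0.7},{"dx":0,"dy":0,"dz":30,"ax":0,"ay":0,"az":0,"claw":0.6},{"dx":0,"dy":0,"dz":15,"ax":0,"ay":0,"az":0,"claw":0.6},{"dx":0,"dy":0,"dz":0,"ax":0,"ay":0,"az":0,"claw":0.6},{"dx":0,"dy":0,"dz":0,"ax":0,"ay":0,"az":0,"claw":0.6},{"dx":0,"dy":0,"dz":0,"ax":0,"ay":0,"az":0,"claw":0.6}]'
python3 -c "
from h import *
goT(lidpose(2.2,.149))"
```

```text
time_s: 14.25
position: [0.5123, 0.283, 0.2062]
tcp_rot: [-144.1, 0.2, -173.0]
force: [0.6, 0.5, 0.4]
grip_width: 0.598
grasp_force: 0.0
now-> [0.5144 0.2584 0.1746] shift [ 1.  -1.5 40.1] turn [0.002 0.004 0.001]
```

```bash
python3 -m creep '[{"dx":1,"dy":-0.7,"dz":20,"ax":0.002,"ay":0.003,"az":0,"claw":0.6},{"dx":0,"dy":0,"dz":15,"ax":0,"ay":0,"az":0,"claw":0.6},{"dx":0,"dy":0,"dz":5,"ax":0,"ay":0,"az":0,"claw":0.6},{"dx":0,"dy":0,"dz":0,"ax":0,"ay":0,"az":0,"claw":0.6},{"dx":0,"dy":0,"dz":0,"ax":0,"ay":0,"az":0,"claw":0.4},{"dx":0,"dy":0,"dz":0,"ax":0,"ay":0,"az":0,"claw":0.3},{"dx":0,"dy":0,"dz":0,"ax":0,"ay":0,"az":0,"claw":0.1},{"dx":0,"dy":0,"dz":0,"ax":0,"ay":0,"az":0,"claw":0.1},{"dx":0,"dy":0,"dz":0,"ax":0,"ay":0,"az":0,"claw":0.1},{"dx":0,"dy":0,"dz":0,"ax":0,"ay":0,"az":0,"claw":0.1}]' 30
python3 -c "
from h import *
goT(lidpose(2.2,.149));print(readout.state()['ft_torque'])"
```

```text
time_s: 15.25
position: [0.5139, 0.258, 0.174]
tcp_rot: [-143.8, -0.0, -173.1]
force: [-1.5, 0.4, 6.0]
grip_width: 0.233
grasp_force: 31.2
now-> [0.5144 0.2584 0.1746] shift [-0.5 -0.1 -0.7] turn [-0.002  0.     0.001]
[ 0.11010058  0.21201586 -0.06268596]
```

```bash
python3 -m creep '[{"dx":0,"dy":-3,"dz":-0.2,"ax":-0.02,"ay":0,"az":0,"claw":0.1},{"dx":0,"dy":-3,"dz":-0.2,"ax":-0.02,"ay":0,"az":0,"claw":0.1},{"dx":0,"dy":-6,"dz":-0.3,"ax":-0.04,"ay":0,"az":0,"claw":0.1},{"dx":0,"dy":-6,"dz":-0.3,"ax":-0.04,"ay":0,"az":0,"claw":0.1},{"dx":0,"dy":-6,"dz":-0.3,"ax":-0.04,"ay":0,"az":0,"claw":0.1},{"dx":0,"dy":-6,"dz":-0.3,"ax":-0.04,"ay":0,"az":0,"claw":0.1},{"dx":0,"dy":-6,"dz":-0.3,"ax":-0.04,"ay":0,"az":0,"claw":0.1},{"dx":0,"dy":-6,"dz":-0.3,"ax":-0.04,"ay":0,"az":0,"claw":0.1},{"dx":0,"dy":-3,"dz":-0.2,"ax":-0.02,"ay":0,"az":0,"claw":0.1},{"dx":0,"dy":0,"dz":0,"ax":0,"ay":0,"az":0,"claw":0.1},{"dx":0,"dy":0,"dz":0,"ax":0,"ay":0,"az":0,"claw":0.1}]'
python3 -c "
from h import *
goT(lidpose(1.9,.149));goT(lidpose(1.6,.149));print(readout.state()['ft_torque'])"
```

```text
time_s: 16.35
position: [0.5185, 0.2205, 0.1969]
tcp_rot: [-161.1, 0.0, -173.1]
force: [0.3, 4.1, 3.9]
grip_width: 0.23
grasp_force: 32.2
now-> [0.5189 0.2205 0.1978] shift [-0.4 -0.3 -0.8] turn [-0.     0.001  0.001]
now-> [0.5241 0.1775 0.2086] shift [ -0.4 -44.8   2.9] turn [-0.3    0.     0.001]
[ 1.08225451e+00 -7.26302763e-05  8.16360515e-02]
```

```bash
python3 -m creep '[{"dx":0,"dy":-3,"dz":-0.2,"ax":-0.02,"ay":0,"az":0,"claw":0.1},{"dx":0,"dy":-6,"dz":-0.3,"ax":-0.04,"ay":0,"az":0,"claw":0.1},{"dx":0,"dy":-6,"dz":-0.3,"ax":-0.04,"ay":0,"az":0,"claw":0.1},{"dx":0,"dy":-6,"dz":-0.3,"ax":-0.04,"ay":0,"az":0,"claw":0.1},{"dx":0,"dy":-6,"dz":-0.3,"ax":-0.04,"ay":0,"az":0,"claw":0.1},{"dx":0,"dy":-6,"dz":-0.3,"ax":-0.04,"ay":0,"az":0,"claw":0.1},{"dx":0,"dy":-6,"dz":-0.3,"ax":-0.04,"ay":0,"az":0,"claw":0.1},{"dx":0,"dy":-6,"dz":-0.3,"ax":-0.04,"ay":0,"az":0,"claw":0.1},{"dx":0,"dy":-6,"dz":-0.3,"ax":-0.04,"ay":0,"az":0,"claw":0.1},{"dx":0,"dy":-3,"dz":-0.2,"ax":-0.02,"ay":0,"az":0,"claw":0.1},{"dx":0,"dy":0,"dz":0,"ax":0,"ay":0,"az":0,"claw":0.1},{"dx":0,"dy":0,"dz":0,"ax":0,"ay":0,"az":0,"claw":0.1}]'
python3 -c "
from h import *
goT(lidpose(1.412,.149));print(readout.state()['ft_torque'])"
```

```text
time_s: 17.55
position: [0.5248, 0.1685, 0.2084]
tcp_rot: [178.3, -0.0, -173.1]
force: [2.1, 4.7, 5.0]
grip_width: 0.231
grasp_force: 32.7
now-> [0.5275 0.1497 0.2087] shift [ -0.3 -18.9  -0.9] turn [-0.129 -0.     0.001]
[ 1.21952709 -0.38500756  0.09069136]
```

```bash
python3 -m creep '[{"dx":0,"dy":-3,"dz":-0.2,"ax":-0.02,"ay":0,"az":0,"claw":0.1},{"dx":0,"dy":-6,"dz":-0.3,"ax":-0.04,"ay":0,"az":0,"claw":0.1},{"dx":0,"dy":-6,"dz":-0.3,"ax":-0.04,"ay":0,"az":0,"claw":0.1},{"dx":0,"dy":-3,"dz":-0.2,"ax":-0.02,"ay":0,"az":0,"claw":0.1},{"dx":0,"dy":-1,"dz":0,"ax":-0.007,"ay":0,"az":0,"claw":0.1},{"dx":0,"dy":0,"dz":0,"ax":0,"ay":0,"az":0,"claw":0.1},{"dx":0,"dy":0,"dz":0,"ax":0,"ay":0,"az":0,"claw":0.1},{"dx":0,"dy":0,"dz":0,"ax":0,"ay":0,"az":0,"claw":0.1},{"dx":0,"dy":0,"dz":0,"ax":0,"ay":0,"az":0,"claw":0.1},{"dx":0,"dy":0,"dz":0,"ax":0,"ay":0,"az":0,"claw":0.1},{"dx":0,"dy":0,"dz":0,"ax":0,"ay":0,"az":0,"claw":0.1},{"dx":0,"dy":0,"dz":0,"ax":0,"ay":0,"az":0,"claw":0.1}]'
python3 - <<'E'
from h import *
goT(lidpose(1.412,.149)); print(readout.state()['ft_torque'])
_,p,d=cam('scene','s6.png'); rc,P=cloud('scene',d)
c=(P-[C0[0],C0[1],0])@CR
# outer/inner face visible from scene: fit plane to rim-side panel points
q=1.412; a=(c[:,1]-.086)*-np.cos(q)+(c[:,2]-.06)*np.sin(q); b=(c[:,1]-.086)*np.sin(q)+(c[:,2]-.06)*np.cos(q)
M=(abs(c[:,0])<.09)&(a>.03)&(a<.16)&(abs(b-.013)<.012)
print(M.sum(),np.polyfit(a[M],b[M],1),np.percentile(b[M],[5,50,95]))
E
```

```text
time_s: 18.75
position: [0.5272, 0.1491, 0.2079]
tcp_rot: [171.0, -0.0, -173.1]
force: [3.8, 4.5, 2.8]
grip_width: 0.229
grasp_force: 33.1
now-> [0.5275 0.1497 0.2087] shift [-0.3  0.7 -0.8] turn [-0.002 -0.001 -0.   ]
[ 1.14715904 -0.69138335 -0.05894568]
313 [-0.00917105  0.02307061] [0.01958321 0.02216154 0.02471882]
```

View pics/s6.png

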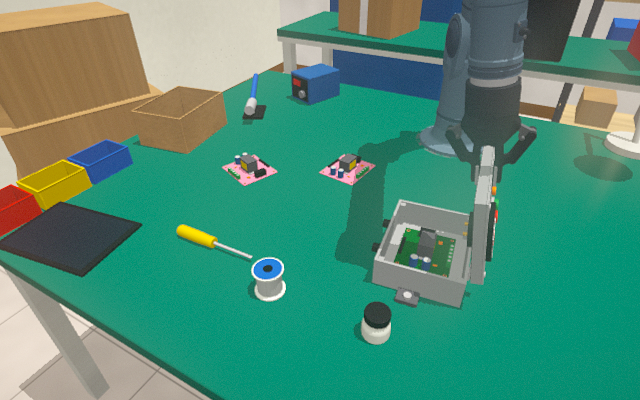

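The scene view shows the lid gripped at its edge (150,487), leaning slightly over the case. The board is in place at (250,425), and the spool, jar and screwdriver have not moved.

```bash
python3 -c "
from h import *
print(workorder.finish_job())"
```

```text
the job is handed in; nothing more can be done
None
```

The board lies flat on its four posts with the terminals towards the hinge. The lid is gripped and steady at its balance point, about 1.41 rad by the arm's pose. The job is handed in, but the hand-in call gave no verdict.

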